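# Retighten the sieve shaker's hold-down screw

## Robot

A 7-joint arm with a two-finger parallel gripper is mounted at the origin on the work surface. World frame = base frame: x ahead of the robot, y to its left, z up, the work surface at z = 0. Lengths are in m, angles in rad, forces in N, time in s.
With the tool pointing down it reaches from about 0.425 to 0.825 m from the base axis. Payload 3.6 kg.
Tool frame: the origin (TCP) lies where the fingers leave the gripper's body, on its centre line; the fingertips stand 73 mm ahead of it and the grasp point (between the pads) lies 54 mm ahead of it; z points along the fingers, y is the line along which they close (so a half turn about z gives the same grasp; the last joint's range is limited). The gripper opens to 85 mm and grips with 20 to 120 N. Pads are 22 mm wide; open, the fingers measure 114 mm over their backs; the gripper's body (76 mm by 85 mm) begins 54 mm behind the grasp point. The pads swing forward as they close: fully open they stand 13 mm farther back than shut.
Start: joints at [1.312, 0.615, -0.013, 1.423, 0.008, 1.103, -0.04], TCP at [0.15, -0.632, 0.304] pointing down, gripper open.
Joint ranges: [-3.12, 3.12], [-0.3, 2.06], [-1.34, 1.32], [0.26, 2.42], [-1.36, 4.5], [0.01, 1.98], [-2.84, 2.84]. Speed limits (rad/s): [2.79, 2.79, 3.14, 3.14, 3.14, 3.14, 3.14].

## Interface

Orientations are given as a unit quaternion [x, y, z, w].
In Python, from station import arm, snapshot, camera_info, ticket gives the robot as it stands. Calls block until the motion is done:
- arm.movep(position, orientation): joint-space move of the TCP to a pose.
- arm.line_to(position, velocity=0.15, ori=None): straight line of the TCP; ori=None keeps the orientation; velocity is the mean speed in m/s.
- arm.move_j(angles): joint-space move.
- arm.move_gripper(opening, effort=None): opening from 0.0 (shut) to 1.0 (fully open); effort is the grip in N (None keeps the last); returns when the fingers have stopped.
- arm.pause(seconds).
- arm.ik(position, orientation): joint angles nearest the present ones, or None.
- snapshot(name): name is "scene" or "top" or "wrist"; returns the picture (400x640x3 uint8, blue, green, red); there is no depth.
- camera_info(name): a dict with "fx", "fy", "cx", "cy" (pixels), "R" (3x3) and "t" (3): a world point X has camera coordinates R X + t; the wrist camera has in their place "T_tool_cam" (4x4, takes a point from camera to tool coordinates, whose origin is the TCP and whose axes are the flange's). Camera axes: x right, y down, z forward; pixel columns grow to the right and rows downward; lengths in m; the calibration is good to about 2 mm. A picture is of the moment at which its call begins: read the wrist's pose just before it. camera_info takes no time and is no camera call.
A pose or a line that the arm cannot do raises arm.MotionError and nothing moves.
- ticket.finish_job(): hands the job in, once; it reports no verdict.
Readings, each from a call of its own:
- arm.read_time(): time.
- arm.read_joint_positions(): joint angles.
- arm.read_dq(): joint speeds.
- arm.read_effort(): joint torques, N m.
- arm.read_tool_pos(): TCP position.
- arm.read_eef_rot(): TCP orientation.
- arm.read_ft_force(): force on the tool from outside, world axes, zero at the start.
- arm.read_wrist_torque(): the same for the moment, N m.
- arm.read_opening(): opening from 0.0 (shut) to 1.0 (fully open).
Only numpy, scipy, OpenCV 4.12 (cv2) and the standard library are available. Lean on these libraries where they do the work, as an engineer would, in place of code of your own. Each camera call takes 0.05 s, during which the arm holds its last target. There are 200 camera calls.

## Task

The shaker's hold-down clamp has shaken loose. Take the largest T-handle hex key from the wooden stand, seat it gently and fully home in the recessed cap screw of the clamp (it sits a little off-centre, so feel for it) before you turn anything, then turn the screw clockwise until it stops, tight, without straining it. Put the key back upright in the hole it came from and leave the other keys in their places.

Things in the scene. Friction and masses are not known exactly. Their poses are not given: they have to be found in the camera images.
- key_large_grip (a point): Centre of the grey crossbar of the largest T-handle hex key (loose, about 0.2 kg), upright in a stand hole. Bar 84 mm long (along x), 18 mm wide (y), 24 mm high; grasp across its width from above. A steel hex shaft, 14 mm across flats, hangs from its middle; its foot is 102 mm below this point. x also points to a corner of the hex.
- key_large_foot (a point): Centre of the flat lower end of the largest key's shaft; z points up the shaft, x along the crossbar and to a corner of the hex. The lowest 2 mm are a round nose of 13.4 mm diameter, the rest is hex, 14 mm across flats.
- key_large: The largest T-handle key as a whole; its origin and axes are those of its foot.
- key_medium_grip (a point): Centre of the crossbar (64 x 18 x 24 mm) of the medium key (shaft 12 mm), which stays in the stand.
- key_small_grip (a point): Centre of the crossbar (46 x 18 x 24 mm) of the small key (shaft 10 mm), which stays in the stand.
- stand: Fixed wooden key stand, 50 x 250 x 60 mm high, origin at the centre of its underside. Three vertical round holes of 18 mm diameter, 45 mm deep, in a row along its own y axis at y = -95, 0 and +95 mm; a key stands on the bottom of its hole, 15 mm above the bench. Which key stands where varies.
- shaker: Fixed sieve shaker with its aluminium clamp block. Origin on the bench under the clamp screw's axis; the block about it is 70 x 70 mm, 42 mm high. The shaker's upright axis lies 190 mm along +y; it is 108 mm in radius (foot 125, 25 high) and 268 mm high. A 36 mm round recess in the block's top holds the black cap screw.
- recess (a point): Centre of the clamp's oversize recess (36 mm wide) at the level of the screw head's top, 28 mm above the bench, 14 mm below the block's top; z up; axes as the shaker's. The head (26 mm) sits off-centre here by up to 4.2 mm along x and along y: not measured, find it by feel. Its hex socket: 15 mm across flats, straight sides, no lead-in, 14 mm deep, flat floor.
- screw (a joint): Cap screw's rotation q in rad, growing clockwise from above (tightening). The socket has a corner at the recess's x axis turned clockwise by q. Starts at 0 to 0.3, turns at about 0.12 N m, stays where left, stops hard, tight, at 1.2. Key play: 0.14 rad either way. Harm: over 45 N of contact before the key is home, over 90 N ever (0.3 N m).
Mind the look-alikes: they are no part of the job. What is shaped like the key_large but black is not meant.

How it is judged:
On the way, in this order (a step that is already met when the one before it is completed fails the run):
1. the largest key is fully home in the screw's socket and the screw has not yet been turned (joint below 0.45 rad) (z of key_large_foot in the frame of recess below -0.011 m and horizontal distance between key_large_foot and recess below 0.008 m and angle between the z axis of key_large_foot and the z axis of recess, either way round below 0.12 rad and value of joint screw below 0.45 rad), for 0.2 s.
2. the screw is turned tight with the key still home (z of key_large_foot in the frame of recess below -0.011 m and horizontal distance between key_large_foot and recess below 0.008 m and angle between the z axis of key_large_foot and the z axis of recess, either way round below 0.12 rad and value of joint screw above 1.12 rad), for 0.1 s.
At the end, for the whole second after the job is handed in: The screw is tight (above 1.12 rad), the largest key stands upright (within 0.14 rad) at the bottom of the hole it came from (foot within 10 mm of its start), the screw is at rest and the other two keys are where they were (within 30 mm) (value of joint screw above 1.12 rad and distance of key_large_foot from where it was at the start of the episode below 0.01 m and angle between key_large_foot's own z axis and vertical below 0.14 rad and distance of each of key_medium_grip, key_small_grip from where it was at the start of the episode below 0.03 m and velocity of joint screw below 0.05 rad/s); the robot touches nothing.
It fails at once if the key presses on the screw or the clamp with more than 45 N before it is home (not (z of key_large_foot in the frame of recess below -0.011 m) and contact force between key_large and shaker above 45 N).
It fails at once if the key presses or wrenches on the screw or the clamp with more than 90 N (contact force between key_large and shaker above 90 N).
It fails at once if another key is pulled or knocked from its place (30 mm) (distance of any of key_medium_grip, key_small_grip from where it was at the start of the episode above 0.03 m).
It also fails if it takes over 72 s, if anything falls off the work surface, if the arm or the gripper's body presses on something with over 40 N, if the wrist force passes 120 N, or if a joint passes its speed limit or range.

## Working session

There is one attempt and no reset: what is moved stays moved. The work goes in short steps, each a Python script; the robot and the scene stay as the last script left them, time stands still between calls to the robot, and variables do not carry over. Pictures are saved under pics/ and viewed, on a budget of 10 in all, crops included, one or two more only if the job needs it, and the job is handed in when it is done.

```bash
ls; mkdir -p pics
python3 - <<'E'
from station import arm,snapshot,camera_info
import cv2,numpy as np
for n in("scene","top"):
    cv2.imwrite(f"pics/{n}0.png",snapshot(n)); 
    c=camera_info(n); print(n,{k:np.round(v,4).tolist() for k,v in c.items()})
print({k:np.round(v,4).tolist() for k,v in camera_info("wrist").items()})
print(arm.read_time(),arm.read_tool_pos(),arm.read_eef_rot(),arm.read_ft_force())
E
```

```text
pics
scene {'fx': 374.5115, 'fy': 374.5115, 'cx': 319.5756, 'cy': 202.9587, 'R': [[-0.2564, 0.9664, 0.0189], [0.6956, 0.1981, -0.6905], [-0.6711, -0.1639, -0.7231]], 't': [0.2186, -0.2411, 1.108]}
top {'fx': 403.7884, 'fy': 403.7884, 'cx': 318.5245, 'cy': 204.1711, 'R': [[-0.0058, -0.9997, 0.0222], [-0.9996, 0.0052, -0.0287], [0.0286, -0.0224, -0.9993]], 't': [-0.1351, 0.4576, 0.845]}
{'fx': 325.3198, 'fy': 325.3198, 'cx': 316.3158, 'cy': 199.3892, 'T_tool_cam': [[0.0007, -0.9638, -0.2666, 0.0665], [1.0, 0.0007, -0.0, -0.0009], [0.0002, -0.2666, 0.9638, -0.0706], [0.0, 0.0, 0.0, 1.0]]}
0.1 [ 0.14982923 -0.63196382  0.30285329] [ 9.93230875e-01  1.16151109e-01 -1.55480511e-04 -1.15079973e-03] [ 0.16342755 -0.26265454  1.04436237]
```

View pics/top0.png

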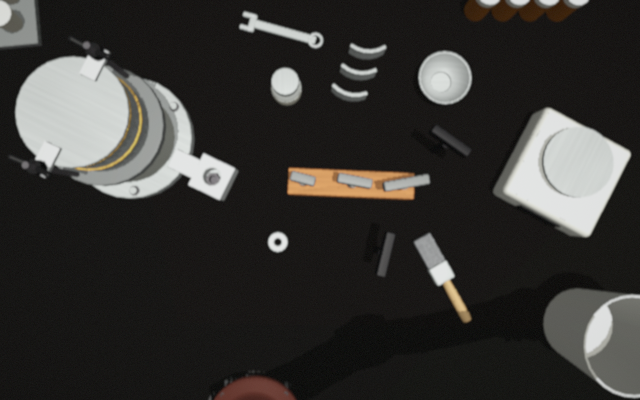

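View pics/scene0.png

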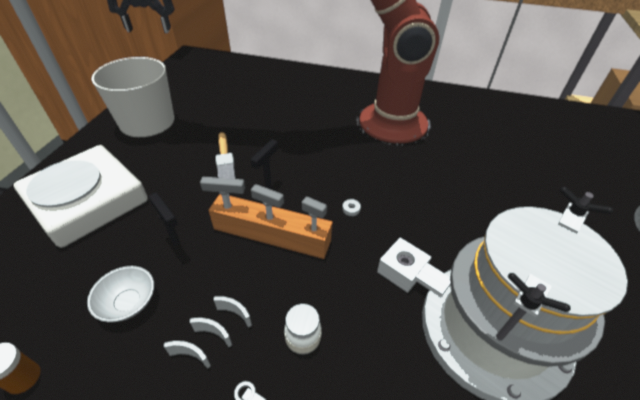

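Top view: the three grey bars on the wooden stand are at small (303,179), medium (354,181) and large (407,183). The black bars at (450,140) and (386,254) stand off the stand and are look-alikes. The grey bar at (407,183) is the longest and sits in the stand, so it fits the description. The clamp recess is at about (212,177). I'll locate these roughly, then look with the wrist camera.

```bash
cat > h.py <<'E'
from station import arm,snapshot,camera_info,ticket
import cv2,numpy as np
from scipy.spatial.transform import Rotation as Ro
def cam(n,T=None):
    c=camera_info(n)
    K=np.array([[c["fx"],0,c["cx"]],[0,c["fy"],c["cy"]],[0,0,1]])
    if n!="wrist": return K,np.array(c["R"]),np.array(c["t"])
    M=T@np.array(c["T_tool_cam"]); R=M[:3,:3].T
    return K,R,-R@M[:3,3]
def tool():
    T=np.eye(4);T[:3,:3]=Ro.from_quat(arm.read_eef_rot()).as_matrix();T[:3,3]=arm.read_tool_pos();return T
def bp(C,uv,z):
    K,R,t=C;d=R.T@np.linalg.inv(K)@np.array([*uv,1.]);o=-R.T@t
    return o+d*(z-o[2])/d[2]
def proj(C,X):
    K,R,t=C;p=K@(R@np.asarray(X).T+np.reshape(t,(3,1)) if np.ndim(X)>1 else R@np.asarray(X)+t);return (p[:2]/p[2]).T
def down(yaw): # tool y axis at angle yaw (world), z down
    y=np.array([np.cos(yaw),np.sin(yaw),0]);z=np.array([0,0,-1.]);x=np.cross(y,z)
    return Ro.from_matrix(np.c_[x,y,z]).as_quat()
E
python3 - <<'E'
from h import *
C=cam("top")
for n,uv,z in(("L",(407,183),.129),("La",(384,186),.129),("Lb",(430,179.5),.129),("M",(354,181),.129),("S",(303,179),.129),("rec",(212,177),.03),
 ("blk1",(450,140),.11),("blk2",(386,254),.11),("sieve",(72,112),.268)): print(n,bp(C,uv,z).round(4))
for k in((288,168),(414,171),(414,199),(288,194)): print("stand",bp(C,k,.06).round(4))
q=arm.read_joint_positions();print(q)
for p in((.45,-.04,.34),(.45,.3,.34)):
    for y in(0,np.pi/2,np.pi,-np.pi/2): 
        r=arm.ik(p,down(y));print(p,y,None if r is None else np.round(r,2))
E
```

```text
L [ 0.4912 -0.2966  0.129 ]
La [ 0.4859 -0.2544  0.129 ]
Lb [ 0.4975 -0.3389  0.129 ]
M [ 0.4953 -0.1997  0.129 ]
S [ 0.4992 -0.107   0.129 ]
rec [0.5131 0.081  0.03  ]
blk1 [ 0.5735 -0.3836  0.11  ]
blk2 [ 0.3606 -0.2604  0.11  ]
sieve [0.5857 0.227  0.268 ]
stand [ 0.5276 -0.0762  0.06  ]
stand [ 0.5207 -0.3278  0.06  ]
stand [ 0.4647 -0.327   0.06  ]
stand [ 0.4759 -0.0761  0.06  ]
[ 1.31152553  0.61582406 -0.01261553  1.42473713  0.00811338  1.10340438
 -0.04041359]
(0.45, -0.04, 0.34) 0 [ 0.49  0.31 -0.59  1.9   0.2   0.99 -0.19]
(0.45, -0.04, 0.34) 1.5707963267948966 [ 0.76  0.41 -1.01  1.89  0.4   1.06  1.15]
(0.45, -0.04, 0.34) 3.141592653589793 [-0.74  0.45  1.14  1.93 -0.47  1.06 -2.54]
(0.45, -0.04, 0.34) -1.5707963267948966 [ 0.28  0.28 -0.3   1.9   0.1   0.97 -1.65]
(0.45, 0.3, 0.34) 0 [ 0.09  0.7  -1.27  1.67  0.69  1.3  -1.31]
(0.45, 0.3, 0.34) 1.5707963267948966 [ 0.02  0.61 -1.08  1.67  0.57  1.22  0.38]
(0.45, 0.3, 0.34) 3.141592653589793 [ 0.05  0.64 -1.15  1.67  0.61  1.24  1.91]
(0.45, 0.3, 0.34) -1.5707963267948966 [-0.03  0.56 -0.97  1.67  0.5   1.17 -2.69]
```

Run:
```python
from h import *
def go(p,yaw): 
    t=arm.read_time();arm.movep(p,down(yaw));print("t",arm.read_time()-t)
for name,p,yaw in(("key",(.485,-.30,.27),.137),("clamp",(.513,.081,.20),-.46)):
    if name=="clamp": arm.movep((.49,-.1,.33),down(-.2))
    go(p,yaw);arm.pause(.2)
    T=tool();im=snapshot("wrist");np.save(f"T_{name}.npy",T);cv2.imwrite(f"pics/w_{name}.png",im)
    print(T.round(4),arm.read_joint_positions().round(2),arm.read_ft_force(),arm.read_time())
a=cv2.imread("pics/w_key.png");b=cv2.imread("pics/w_clamp.png")
C=cam("wrist",np.load("T_clamp.npy"));print(proj(C,np.array([.513,.081,.028])))
cv2.imwrite("pics/both.png",np.vstack([cv2.resize(a,(480,300)),cv2.resize(b,(480,300))]))
```

```text
t 1.7249999999999999
[[-1.343e-01  9.909e-01 -2.000e-04  4.845e-01]
 [ 9.909e-01  1.343e-01 -4.000e-04 -3.011e-01]
 [-4.000e-04 -3.000e-04 -1.000e+00  2.699e-01]
 [ 0.000e+00  0.000e+00  0.000e+00  1.000e+00]] [ 0.78  0.56 -0.42  1.7   0.27  0.95  0.4 ] [ 1.37426477  0.41341388 -0.66220482] 2.075
t 0.9000000000000004
[[ 4.470e-01  8.945e-01  1.800e-03  5.137e-01]
 [ 8.945e-01 -4.470e-01 -7.000e-04  7.910e-02]
 [ 2.000e-04  2.000e-03 -1.000e+00  2.008e-01]
 [ 0.000e+00  0.000e+00  0.000e+00  1.000e+00]] [ 0.    0.56 -0.3   1.91  0.25  0.7  -0.91] [-0.1120705   0.64981405 -0.28915096] 4.075
[315.57783894 198.06264208]
```

View pics/both.png

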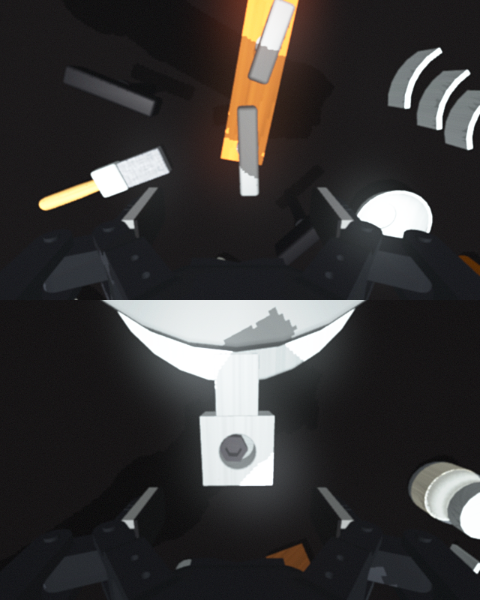

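The largest grey bar is at about (331,200) in the wrist frame, on the end of the wooden stand. The black bars are at (148,120) and (395,310), off the stand. The socket shows inside the recess at about (314,200). I'll enlarge both.

Run:
```python
from h import *
a=cv2.imread("pics/w_key.png")[125:275,270:420];b=cv2.imread("pics/w_clamp.png")[145:255,260:370]
b=cv2.convertScaleAbs(b,alpha=1,beta=0)
cv2.imwrite("pics/crop1.png",np.hstack([cv2.resize(x,(f*x.shape[1],f*x.shape[0]),interpolation=cv2.INTER_CUBIC)[:400] if 0 else cv2.resize(x,(400,400),interpolation=cv2.INTER_CUBIC) for x,f in((a,2),(b,2))]))
c=cv2.imread("pics/w_clamp.png")[180:222,292:342]
c=cv2.convertScaleAbs(cv2.resize(c,(700,588),interpolation=cv2.INTER_CUBIC),alpha=1.8)
cv2.imwrite("pics/crop2.png",c)
```

```text
(no output)
```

View pics/crop1.png

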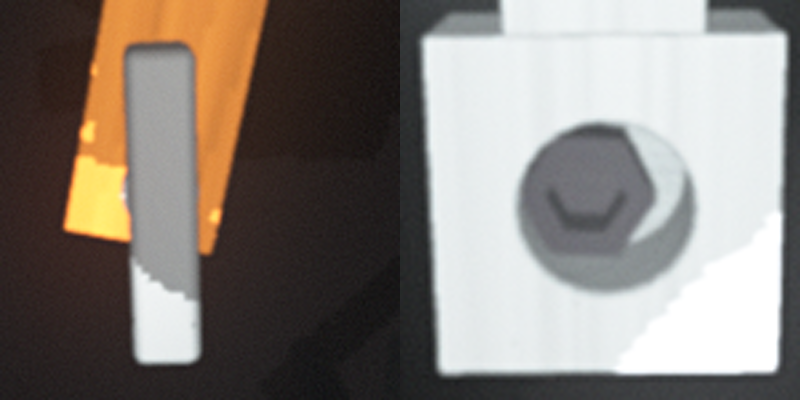

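View pics/crop2.png

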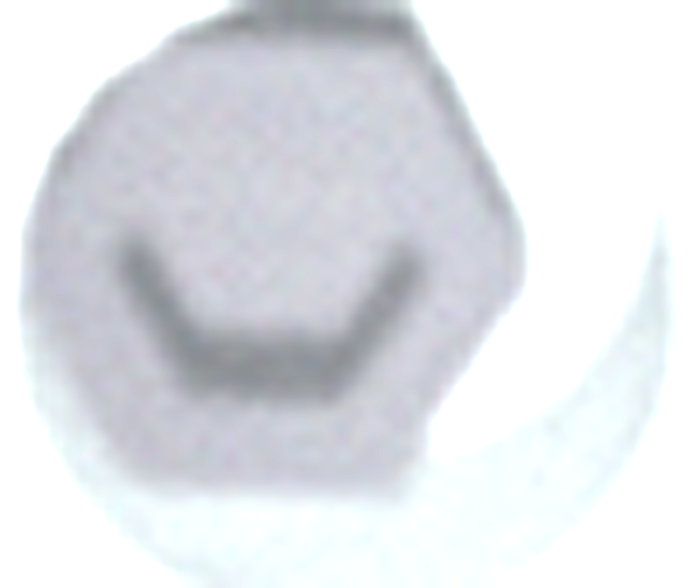

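The left crop confirms the longest grey bar, standing on the wooden stand. The right crop shows the head offset left and up in the recess, with its socket centre at about (310.4,197.7). A socket corner points almost along the image x axis, so q0 is about 0. A second view at the insertion yaw will separate out the camera offset.

Run:
```python
from h import *
C1=cam("wrist",np.load("T_clamp.npy"))
print("sock1",bp(C1,(310.4,197.7),.028).round(4),"rec1",bp(C1,(316.2,201.7),.042).round(4))
y1=[bp(C1,(260+u/3.636-.5,145+v/3.636-.5),.042) for u,v in((22,38),(387,35),(378,373),(38,375))];print(np.round(y1,4))
d=y1[1]-y1[0];d2=y1[2]-y1[3];print("x axis",np.arctan2(d[1],d[0]),np.arctan2(d2[1],d2[0]),np.linalg.norm(d),np.linalg.norm(d2))
print(arm.ik((.513,.081,.17),down(2.15)),arm.ik((.513,.081,.17),down(2.15-1.5)))
arm.movep((.513,.081,.20),down(2.15));arm.pause(.2)
T=tool();im=snapshot("wrist");np.save("T_clamp2.npy",T);cv2.imwrite("pics/w_clamp2.png",im)
C=cam("wrist",T);p=proj(C,np.array([.513,.081,.035]));print(p,arm.read_time())
u0,v0=int(p[0])-27,int(p[1])-27;print(u0,v0)
A=cv2.resize(im[v0-28:v0+82,u0-28:u0+82],(400,400),interpolation=cv2.INTER_CUBIC)
B=cv2.convertScaleAbs(cv2.resize(im[v0+2:v0+52,u0+2:u0+52],(400,400),interpolation=cv2.INTER_CUBIC),alpha=1.6)
cv2.imwrite("pics/crop3.png",np.hstack([A,B]))
```

```text
sock1 [0.5095 0.0831 0.028 ] rec1 [0.5139 0.0817 0.042 ]
[[0.4972 0.1283 0.042 ]
 [0.5608 0.0972 0.042 ]
 [0.5301 0.0334 0.042 ]
 [0.4661 0.0649 0.042 ]]
x axis -0.4546890710371341 -0.45703021136908956 0.07074315524715871 0.071309402425556
[ 0.3997478   0.80484549 -0.99027905  1.92804956  0.86730007  0.91126181
  1.11113561] [ 0.17925829  0.66218523 -0.5823603   1.93438733  0.54764766  0.70687369
 -0.08398535]
[314.56820209 202.99286355] 6.1167
287 175
```

View pics/crop3.png

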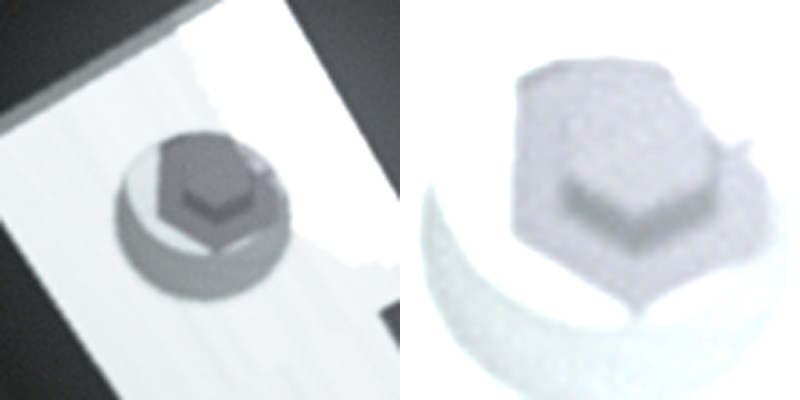

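Run:
```python
from h import *
T1,T2=np.load("T_clamp.npy"),np.load("T_clamp2.npy")
C1,C2=cam("wrist",T1),cam("wrist",T2)
def solve(m1,m2):
    e=np.linalg.solve(T1[:2,:2]-T2[:2,:2],(m2-m1)[:2]);return e,m1[:2]+T1[:2,:2]@e
m1,m2=bp(C1,(310.4,197.7),.028),bp(C2,(318.4,197.1),.028);print("sock",m1,m2,*solve(m1,m2))
f=lambda u,v:(259+u/3.636-.5,147+v/3.636-.5)
m1,m2=bp(C1,(316.2,201.7),.042),bp(C2,f(203,215),.042);print("rec",m1,m2,*solve(m1,m2))
K=cam("wrist",np.load("T_key.npy"))
g=lambda u,v:(270+u/2.667-.5,125+v/2.667-.5)
# top-face ends, centres of the end edges (z=.129)
a,b=bp(K,g(160,45),.129),bp(K,g(168,362),.129);print("bar",a,b,np.linalg.norm(a-b),(a+b)/2,np.arctan2(*(a-b)[[1,0]]))
print(np.load("T_key.npy")[:2,:2])
```

```text
sock [0.51202418 0.08225935 0.028     ] [0.50912097 0.0819581  0.028     ] [-0.00111651 -0.0010193 ] [0.51061331 0.0817162 ]
rec [0.51635486 0.08093091 0.042     ] [0.51307282 0.08088254 0.042     ] [-0.00114917 -0.00125295] [0.51472038 0.08046298]
bar [ 0.48758716 -0.25214045  0.129     ] [ 0.50188238 -0.33457361  0.129     ] 0.08366349257914421 [ 0.49473477 -0.29335703  0.129     ] 1.7425045486394757
[[-0.13429436  0.99094146]
 [ 0.99094141  0.13429425]]
```

Run:
```python
from h import *
for i in range(2):
    print({k:np.round(v,5).tolist() for k,v in camera_info("wrist").items()})
C1=cam("wrist",np.load("T_clamp.npy"));print(bp(C1,(310.4,197.7),.028)); print(np.load("T_clamp.npy"))
```

```text
{'fx': 325.31983, 'fy': 325.31983, 'cx': 316.31584, 'cy': 199.38925, 'T_tool_cam': [[0.00071, -0.96394, -0.26612, 0.06789], [1.0, 0.0006, 0.00047, 0.00116], [-0.00029, -0.26612, 0.96394, -0.07062], [0.0, 0.0, 0.0, 1.0]]}
{'fx': 325.31983, 'fy': 325.31983, 'cx': 316.31584, 'cy': 199.38925, 'T_tool_cam': [[0.00071, -0.96394, -0.26612, 0.06789], [1.0, 0.0006, 0.00047, 0.00116], [-0.00029, -0.26612, 0.96394, -0.07062], [0.0, 0.0, 0.0, 1.0]]}
[0.51202418 0.08225935 0.028     ]
[[ 4.46989030e-01  8.94537540e-01  1.84304822e-03  5.13743259e-01]
 [ 8.94539413e-01 -4.46988560e-01 -6.82202787e-04  7.90655761e-02]
 [ 2.13565465e-04  1.95361643e-03 -9.99998069e-01  2.00761093e-01]
 [ 0.00000000e+00  0.00000000e+00  0.00000000e+00  1.00000000e+00]]
```

The wrist calibration readout drifts by about 2 mm between calls, so I'll use the two-view solution: socket about (0.5106, 0.0817) and bar centre about (0.4938, -0.2946). Next is the grasp.

Run:
```python
from h import *
k=np.array([.4938,-.2946]);q=down(.172)
arm.line_to((.511,.07,.30),velocity=.3)
arm.movep((*k,.26),q)
arm.move_gripper(.6,effort=70)
arm.line_to((*k,.173),velocity=.12)
print("pre",arm.read_tool_pos(),arm.read_ft_force())
arm.move_gripper(0.0,effort=70)
print("grip",arm.read_opening(),arm.read_tool_pos(),arm.read_ft_force(),arm.read_wrist_torque(),arm.read_time())
arm.pause(.1);T=tool();cv2.imwrite("pics/grip.png",snapshot("wrist"))
arm.line_to((*k,.20),velocity=.1)
print("up",arm.read_opening(),arm.read_ft_force(),arm.read_wrist_torque(),arm.read_time())
```

```text
pre [ 0.49438675 -0.29465358  0.17366061] [-0.41033266 -0.70411769 -0.01527109]
grip 0.19589769543833013 [ 0.49418831 -0.29481157  0.17392851] [-0.19424209 -0.48210756  4.24798587] [0.03710339 0.18512059 0.02889434] 9.6833
up 0.2016221411520319 [ 0.02950906 -0.13983624 -1.73363787] [ 0.04073223  0.03281655 -0.01555967] 10.25
```

Run:
```python
from h import *
k=np.array([.4938,-.2946]);s=np.array([.5106,.0817]);q=down(2.14)
arm.line_to((*k,.33),velocity=.35)
arm.movep((.505,-.10,.34),down(1.1))
arm.movep((*s,.27),q)
arm.line_to((*s,.205),velocity=.15);arm.pause(.3)
print(arm.read_time(),tool().round(4)[:3])
f0=np.mean([arm.read_ft_force() for _ in range(5)],0);print("f0",f0,arm.read_wrist_torque())
cv2.imwrite("pics/sc1.png",cv2.resize(snapshot("scene")[200:320,340:500],(640,480),interpolation=cv2.INTER_CUBIC))
arm.line_to((*s,.190),velocity=.06)
z=.190
for i in range(14):
    z-=.0005; t=arm.read_time();arm.line_to((*s,z),velocity=.02)
    f=arm.read_ft_force()-f0
    print(round(z,4),arm.read_tool_pos().round(4),f.round(1),round(arm.read_time()-t,3))
    if f[2]>5: break
```

```text
13.2583 [[-8.425e-01 -5.387e-01  1.500e-03  5.109e-01]
 [-5.387e-01  8.425e-01  2.000e-04  8.180e-02]
 [-1.400e-03 -6.000e-04 -1.000e+00  2.058e-01]]
f0 [ 0.07216842 -0.1586342  -2.09397734] [-0.01715559 -0.0008852   0.05312518]
0.1895 [0.5107 0.0818 0.1896] [-0.4  1.1 -0.3] 0.25
0.189 [0.5106 0.0817 0.1891] [ 0.  -0.5 -0.3] 0.25
0.1885 [0.5106 0.0817 0.1885] [ 0.2  0.3 -0.9] 0.25
0.188 [0.5106 0.0817 0.188 ] [ 0.4 -0.   0.2] 0.25
0.1875 [0.5106 0.0817 0.1874] [-0.  -0.   0.9] 0.25
0.187 [0.5106 0.0817 0.1869] [ 0.2  0.8 -0.4] 0.25
0.1865 [0.5106 0.0817 0.1865] [ 1.  -0.1 -0.1] 0.25
0.186 [0.5106 0.0817 0.186 ] [0.2 0.4 0.9] 0.25
0.1855 [0.5106 0.0817 0.1855] [-0. -0. -0.] 0.25
0.185 [0.5106 0.0817 0.185 ] [ 0.9 -0.4 -0.4] 0.25
0.1845 [0.5106 0.0817 0.1845] [ 0.2  0.4 -0.2] 0.25
0.184 [0.5106 0.0817 0.184 ] [-0.3  0.4  0.1] 0.25
0.1835 [0.5106 0.0817 0.1835] [ 0.9  0.3 -1.2] 0.25
0.183 [0.5106 0.0817 0.183 ] [0.2 0.4 0.4] 0.25
```

View pics/sc1.png

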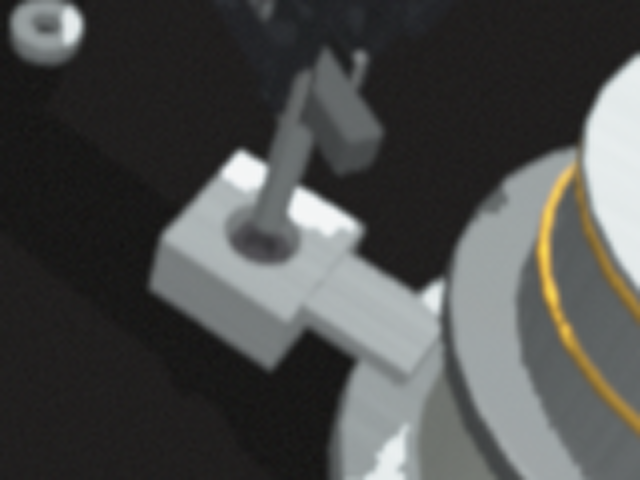

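The key stands over the recess. It is already about 3.5 mm below the nominal head top with no force, so it has probably dropped straight into the socket. I'll continue gently to the floor.

Run:
```python
from h import *
s=np.array([.5106,.0817]);f0=np.array([.07,-.16,-2.09])
z=.183
while z>.166:
    z-=.001; arm.line_to((*s,z),velocity=.02)
    f=np.mean([arm.read_ft_force() for _ in range(3)],0)-f0
    print(round(z,4),arm.read_tool_pos().round(4),f.round(1),arm.read_wrist_torque().round(2))
    if f[2]>5 or np.hypot(*f[:2])>8: break
print(arm.read_time(),arm.read_opening())
```

```text
0.182 [0.5106 0.0817 0.1819] [-0.3 -0.1 -0.7] [-0.03 -0.01  0.01]
0.181 [0.5106 0.0817 0.1809] [ 0.6 -0.6  0.2] [ 0.02 -0.01 -0.  ]
0.18 [0.5106 0.0817 0.1799] [-0.4 -0.1  0.4] [-0.04 -0.04 -0.04]
0.179 [0.5106 0.0817 0.1789] [-0.1 -0.   0.2] [0.04 0.01 0.01]
0.178 [0.5106 0.0817 0.1779] [ 0.1 -0.2 -0.4] [ 0.04  0.03 -0.03]
0.177 [0.5106 0.0817 0.1769] [-0.8  0.1  0.8] [-0.01  0.04 -0.01]
0.176 [0.5106 0.0817 0.1759] [-0.   0.9  0.2] [-0.   -0.02  0.01]
0.175 [0.5106 0.0817 0.1749] [-0.7 -0.6 -0.3] [ 0.01 -0.02 -0.02]
0.174 [0.5106 0.0817 0.1739] [ 0.6 -0.4  0.7] [ 0.04  0.01 -0.01]
0.173 [0.5106 0.0817 0.173 ] [-0.5  0.3 -0.1] [-0.02 -0.01 -0.01]
0.172 [0.5107 0.0819 0.1728] [-1.7 -0.3  7.7] [-0.28  0.36 -0.07]
19.9583 0.19811173951181726
```

Floor contact came at TCP z of about 0.1727, which matches the predicted home height. I'll ease off to almost no axial force, dwell for step 1, then turn in small steps.

```bash
cat > turn.py <<'E'
from h import *
import sys,json
yaw,x,y,end,step=map(float,sys.argv[1:6]);z=.1724
f0=np.array([.07,-.16,-2.09])
def rd(n=4): 
    a=np.mean([np.r_[arm.read_ft_force(),arm.read_wrist_torque()] for _ in range(n)],0);a[:3]-=f0;return a
arm.line_to((x,y,z),velocity=.02);arm.pause(.3);w=rd();print("start",w.round(2),arm.read_time())
while yaw>end+1e-6:
    yaw-=step
    arm.line_to((x,y,z),ori=down(yaw),velocity=.1)
    w=rd();print(round(yaw,3),np.round((x,y),4),arm.read_tool_pos()[2].round(4),w.round(2),round(arm.read_time(),2))
    if w[5]>.2 or np.hypot(*w[:2])>20 or w[2]>20: print("STOP");break
    d=np.clip(w[:2]*4e-5,-3e-4,3e-4);x+=d[0];y+=d[1]
print(yaw,x,y)
E
python3 turn.py 2.14 .5106 .0817 1.74 .1
```

```text
start [-0.54 -0.89  8.2  -0.26  0.35 -0.  ] 20.5083
2.04 [0.5106 0.0817] 0.1728 [-1.27  0.23  7.96 -0.06  0.37 -0.02] 20.76
1.94 [0.5105 0.0817] 0.1728 [-2.08 -0.54  9.32 -0.14  0.42 -0.06] 21.01
1.84 [0.5105 0.0817] 0.1727 [-1.38 -1.12  7.94 -0.16  0.45  0.05] 21.26
1.74 [0.5104 0.0816] 0.1727 [-1.97 -1.01  9.05 -0.15  0.41  0.02] 21.51
1.7399999999999998 0.5103317869765143 0.0816025942113268
```

Run:
```python
from h import *
T=tool();print("yaw",np.arctan2(T[1,1],T[0,1]),arm.read_opening())
arm.pause(.2);print(np.mean([arm.read_wrist_torque() for _ in range(20)],0))
a=snapshot("scene")[200:320,340:500];b=snapshot("wrist")
cv2.imwrite("pics/mid.png",np.hstack([cv2.resize(a,(400,300)),cv2.resize(b,(400,300))]))
```

```text
yaw 1.744591397658998 0.19329521816070594
[-0.15920191  0.43018725  0.04386281]
```

View pics/mid.png

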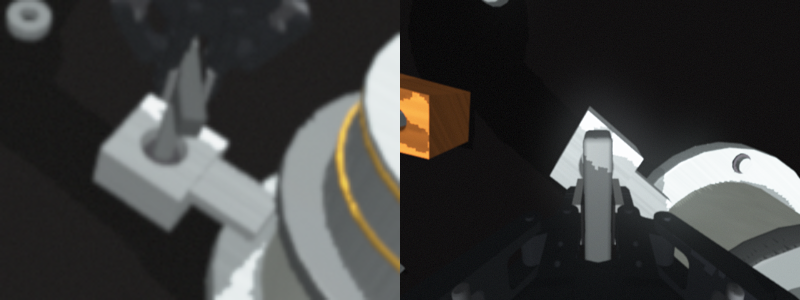

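The bar is still square in the fingers in both views, so the key and screw are turning together. Continuing towards the expected stop at a yaw of about 0.8.

```bash
sed -i 's/z=.1724/z=.1726/' turn.py; python3 turn.py 1.74 .5103 .0816 1.04 .1
```

```text
start [-0.95 -1.06  7.28 -0.11  0.3   0.07] 22.3583
1.64 [0.5103 0.0816] 0.1728 [-1.71 -0.58  7.78 -0.08  0.3   0.02] 22.61
1.54 [0.5102 0.0816] 0.1727 [-0.6  -0.04  8.34  0.04  0.24 -0.03] 22.86
1.44 [0.5102 0.0816] 0.1727 [ 0.46  0.23  8.14 -0.04  0.24  0.01] 23.11
1.34 [0.5102 0.0816] 0.1727 [-0.68  0.57  8.77  0.06  0.16  0.05] 23.36
1.24 [0.5102 0.0816] 0.1727 [-0.95  0.82  9.42  0.04  0.13  0.01] 23.61
1.14 [0.5102 0.0816] 0.1728 [-0.5   0.04  8.32  0.07  0.12  0.02] 23.86
1.04 [0.5101 0.0816] 0.1727 [-0.35  0.41  8.45  0.04  0.09  0.02] 24.11
1.0399999999999994 0.5101269571804219 0.0816582841323997
```

```bash
sed -i 's/w\[5\]>.2/abs(w[5])>.2/' turn.py; python3 turn.py 1.04 .5101 .0817 .80 .04; python3 -c "
from h import *
print(arm.read_effort().round(2))"
```

```text
start [-0.05 -0.25  8.08  0.03  0.17  0.02] 24.6583
1.0 [0.5101 0.0817] 0.1727 [-0.62 -0.64  7.75  0.06  0.05  0.07] 24.91
0.96 [0.5101 0.0817] 0.1727 [-0.14 -0.66  8.81  0.07  0.07  0.05] 25.16
0.92 [0.5101 0.0816] 0.1727 [-0.24  1.19  8.33  0.05  0.11  0.1 ] 25.41
0.88 [0.5101 0.0817] 0.1727 [-0.94  0.5   7.64  0.04  0.09  0.12] 25.66
0.84 [0.51   0.0817] 0.1727 [-0.16 -0.3   7.48  0.03  0.05  0.06] 25.91
0.8 [0.51   0.0817] 0.1727 [ 0.31 -0.13  8.54  0.06  0.02  0.05] 26.16
0.7999999999999998 0.5100284536152053 0.08169831020394765
[ 1.50e-01 -3.65e+01 -5.61e+00 -9.48e+00 -1.00e-02 -0.00e+00 -1.00e-01]
```

```bash
sed -i 's/n=4/n=15/' turn.py; python3 turn.py .80 .5100 .0817 .62 .03; python3 -c "
from h import *
print(arm.read_effort().round(2)); T=tool();print(np.arctan2(T[1,1],T[0,1]))"
```

```text
start [-0.04  0.28  8.19 -0.02  0.03  0.07] 26.7083
0.77 [0.51   0.0817] 0.1727 [-0.63  0.73  7.52  0.06  0.01  0.09] 26.96
0.74 [0.51   0.0817] 0.1727 [-0.86  0.78  7.47  0.01 -0.02  0.06] 27.21
0.71 [0.5099 0.0818] 0.1727 [ 0.62 -0.02  8.54  0.03  0.02  0.13] 27.46
0.68 [0.51   0.0818] 0.1728 [-0.71  0.22  8.08 -0.    0.06  0.17] 27.71
0.65 [0.5099 0.0818] 0.1727 [-1.56  0.55  8.55  0.01 -0.02  0.19] 27.96
0.62 [0.5099 0.0818] 0.1727 [-0.45  0.32  9.04  0.01 -0.04  0.26] 28.21
STOP
0.6199999999999999 0.5098741517689579 0.08179063496766467
[ 2.400e-01 -3.647e+01 -5.070e+00 -9.490e+00 -2.200e-01  1.000e-02
 -2.800e-01]
0.6285626830392268
```

The wrist torque now climbs steadily (0.06 to 0.26 N m over about 0.12 rad), which is the hard stop. I'll back off to mid-play, withdraw, return the key to its hole by feel, then check the screw angle from the wrist camera.

Run:
```python
from h import *
p=(.5099,.0818)
def rd(): return (np.mean([np.r_[arm.read_ft_force(),arm.read_wrist_torque()] for _ in range(8)],0)-[.07,-.16,-2.09,0,0,0]).round(2)
arm.pause(.15);arm.line_to((*p,.1727),ori=down(.84),velocity=.1);print("back",rd())
arm.line_to((*p,.180),velocity=.05);print(rd())
arm.line_to((*p,.215),velocity=.1);print(rd())
arm.line_to((*p,.335),velocity=.3)
k=np.array([.4938,-.2946])
arm.movep((.505,-.10,.34),down(.4));arm.movep((*k,.335),down(.172))
arm.line_to((*k,.235),velocity=.2);arm.pause(.2);print("hover",rd(),arm.read_time())
z=.235
for z in (.222,.219,.216,.213,.205,.195,.185,.179,.1765,.1750):
    arm.line_to((*k,z),velocity=.06);w=rd();print(z,w)
    if w[2]>6 or np.hypot(*w[:2])>8: print("STOP");break
print(arm.read_tool_pos(),arm.read_time())
cv2.imwrite("pics/put.png",cv2.resize(snapshot("scene")[150:270,180:360],(720,480),interpolation=cv2.INTER_CUBIC))
```

```text
back [-0.51 -0.4   8.35  0.03  0.    0.03]
[ 0.92  1.61  1.29  0.23 -0.46  0.01]
[-0.43  0.11  0.2   0.01 -0.02  0.04]
hover [ 0.02 -0.05 -0.09 -0.01  0.05 -0.  ] 32.4833
0.222 [ 0.48  0.61 -0.35 -0.07  0.03  0.04]
0.219 [ 0.19  0.54 -0.23 -0.02  0.    0.06]
0.216 [ 0.24 -0.37 -0.53  0.02 -0.01  0.01]
0.213 [ 0.17  0.4  -0.21  0.04 -0.03  0.  ]
0.205 [ 0.84  0.68  0.31  0.01 -0.02 -0.01]
0.195 [-1.09  0.03 -0.18  0.01 -0.04  0.03]
0.185 [ 0.2   0.74 -0.51  0.06 -0.01  0.04]
0.179 [-0.41  0.25  0.42  0.01 -0.03 -0.04]
0.1765 [ 0.79 -0.72 -0.58 -0.02 -0.03  0.01]
0.175 [ 0.77  0.49  0.02 -0.   -0.01  0.04]
[ 0.49375118 -0.29458959  0.17494981] 35.2667
```

Run:
```python
from h import *
k=np.array([.4938,-.2946])
for z in(.1741,.1736,.1731):
    arm.line_to((*k,z),velocity=.03);f=np.mean([arm.read_ft_force() for _ in range(8)],0);print(z,f.round(2))
    if f[2]>1: break
arm.move_gripper(.6);arm.pause(.2);print(arm.read_opening(),arm.read_ft_force())
arm.line_to((*k,.27),velocity=.12)
arm.movep((.484,-.301,.27),down(.137));arm.pause(.2);a=snapshot("wrist")
arm.movep((.505,-.10,.33),down(-.1));arm.movep((.513,.081,.20),down(-.46));arm.pause(.2)
b=snapshot("wrist");cv2.imwrite("pics/w_k3.png",a);cv2.imwrite("pics/w_c3.png",b)
A=cv2.resize(a[125:275,270:420],(400,400),interpolation=cv2.INTER_CUBIC)
B=cv2.convertScaleAbs(cv2.resize(b[175:225,292:342],(400,400),interpolation=cv2.INTER_CUBIC),alpha=1.7)
cv2.imwrite("pics/chk.png",np.hstack([A,B]));print(arm.read_time(),tool().round(4)[:2,3])
```

```text
0.1741 [ 0.13 -0.   -2.22]
0.1736 [-0.73  0.51  1.59]
0.6003851898399537 [-0.03557644 -0.27992467 -0.40308036]
39.8833 [0.5136 0.0795]
```

View pics/chk.png

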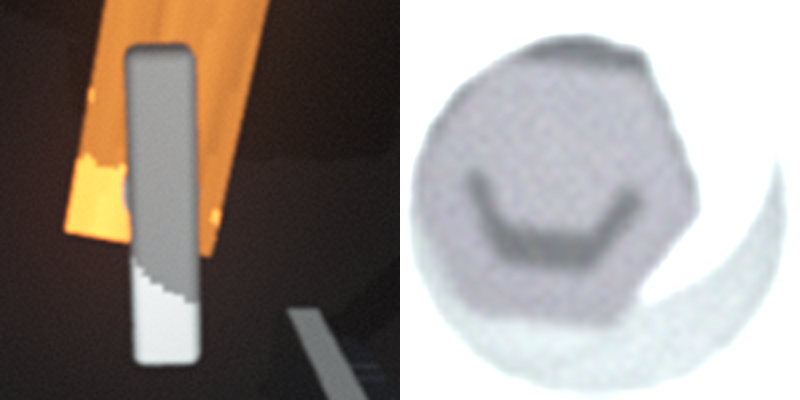

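The bar is back exactly as before in the left crop. On the right, the socket and head sit slightly clockwise of the start pattern, consistent with one 60° step plus a little. I'll quantify that by registering the before and after images.

Run:
```python
from h import *
b0=cv2.imread("pics/w_clamp.png",0);b1=cv2.imread("pics/w_c3.png",0)
G=lambda im,c,r:cv2.resize(im[int(c[1])-r:int(c[1])+r,int(c[0])-r:int(c[0])+r].astype(np.float32),None,fx=6,fy=6,interpolation=cv2.INTER_CUBIC)
c=(310,197)
t=np.minimum(G(b0,c,24),110)
for R in(60,75,90):
  best=[]
  for name,src in(("after",b1),("self",b0)):
    im=np.minimum(G(src,c,24),110);res=[]
    for a in np.arange(-.5,.51,.02):
        M=cv2.getRotationMatrix2D((144,144),-np.degrees(a),1) # +a = clockwise in image
        r=cv2.warpAffine(t,M,(288,288))[144-R:144+R,144-R:144+R]
        res.append((cv2.matchTemplate(im,r,cv2.TM_CCOEFF_NORMED).max(),round(a,2)))
    best.append((name,sorted(res)[::-1][:4]))
  print(R,best)
K0=cv2.imread("pics/w_key.png",0)[130:270,310:360];K1=cv2.imread("pics/w_k3.png",0)
m=cv2.matchTemplate(K1,K0,cv2.TM_CCOEFF_NORMED);print(cv2.minMaxLoc(m)[1::2])
```

```text
60 [('after', [(np.float32(0.9837924), np.float64(0.04)), (np.float32(0.9835351), np.float64(0.06)), (np.float32(0.98313487), np.float64(0.02)), (np.float32(0.9822637), np.float64(0.08))]), ('self', [(np.float32(0.9999876), np.float64(0.0)), (np.float32(0.99910444), np.float64(-0.02)), (np.float32(0.99909216), np.float64(0.02)), (np.float32(0.9965895), np.float64(-0.04))])]
75 [('after', [(np.float32(0.9800289), np.float64(0.06)), (np.float32(0.9795773), np.float64(0.04)), (np.float32(0.97914803), np.float64(0.08)), (np.float32(0.97790873), np.float64(0.02))]), ('self', [(np.float32(1.0), np.float64(0.0)), (np.float32(0.9985804), np.float64(0.02)), (np.float32(0.9985705), np.float64(-0.02)), (np.float32(0.9947137), np.float64(0.04))])]
90 [('after', [(np.float32(0.97773856), np.float64(0.06)), (np.float32(0.97679305), np.float64(0.08)), (np.float32(0.97581804), np.float64(0.04)), (np.float32(0.97272915), np.float64(0.1))]), ('self', [(np.float32(0.9999948), np.float64(0.0)), (np.float32(0.9973541), np.float64(-0.02)), (np.float32(0.99728084), np.float64(0.02)), (np.float32(0.990497), np.float64(-0.04))])]
(0.9955530762672424, (310, 130))
```

```bash
cat > fit.py <<'E'
from h import *
from scipy.optimize import differential_evolution as DE
T=np.load("T_clamp.npy");C=cam("wrist",T);S=8
def run(f,uv):
    im=cv2.GaussianBlur(cv2.imread(f,0),(3,3),0).astype(np.float32)
    u,v=uv;I=cv2.resize(im[v-14:v+14,u-14:u+14],None,fx=S,fy=S,interpolation=cv2.INTER_CUBIC)
    c0=bp(C,uv,.028)
    def cost(p):
        a=p[2]+np.arange(6)*np.pi/3;h=np.c_[np.cos(a),np.sin(a)]*.0075/np.cos(np.pi/6)
        P=[((proj(C,np.c_[h+c0[:2]+p[:2],np.full(6,z)])-[u-14,v-14]+.5)*S).astype(np.int32) for z in(.028,.014)]
        A=np.zeros(I.shape,np.uint8);B=A.copy();cv2.fillConvexPoly(A,P[0],1);cv2.fillConvexPoly(B,P[1],1)
        ring=cv2.dilate(A,np.ones((17,17),np.uint8))-A; w=(A>0)&(B==0); fl=(A>0)&(B>0)
        if w.sum()<50 or fl.sum()<50: return 99
        return float(I[w].mean()-.5*I[fl].mean()-.5*np.median(I[ring>0]))
    for s in range(3):
        r=DE(cost,[(-.004,.004)]*2+[(-.457-.5236,-.457+.5236)],seed=s,popsize=20,maxiter=60);print(f,r.x.round(4),round(r.fun,2),"q mod 1.047 =",round((-.457-r.x[2])%1.0472,3))
run("pics/w_clamp.png",(310,197));run("pics/w_c3.png",(310,197))
E
python3 fit.py
```

```text
pics/w_clamp.png [ 4.000e-04 -1.700e-03 -5.248e-01] -22.95 q mod 1.047 = 0.068
pics/w_clamp.png [ 3.000e-04 -1.600e-03 -5.133e-01] -22.94 q mod 1.047 = 0.056
pics/w_clamp.png [ 3.000e-04 -1.700e-03 -5.299e-01] -22.92 q mod 1.047 = 0.073
pics/w_c3.png [ 3.000e-04 -1.800e-03 -6.417e-01] -23.81 q mod 1.047 = 0.185
pics/w_c3.png [ 2.00e-04 -1.90e-03 -6.26e-01] -23.79 q mod 1.047 = 0.169
pics/w_c3.png [ 3.000e-04 -1.900e-03 -6.652e-01] -23.81 q mod 1.047 = 0.208
```

The model fit gives q of about 0.07 at the start and about 1.23 (0.185 + 1.047) now, which agrees with the 1.2 stop. The gripper is open and clear of everything, so I'm handing in.

```bash
python3 -c "
from h import *
arm.line_to((.51,.05,.3),velocity=.2);arm.pause(.3);print(arm.read_time(),arm.read_ft_force());print(ticket.finish_job())"
```

```text
40.8583 [-0.19874877  0.00144997  0.34384519]
the job is handed in; nothing more can be done
None
```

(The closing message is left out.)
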